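Kick a checked ring out of the width gauge and trap it

ROBOT

A 6-joint arm with a two-finger parallel gripper is mounted at the origin on the work surface. World frame = base frame: x ahead of the robot, y to its left, z up, the work surface at z = 0. Lengths are in m, angles in degrees, forces in N, time in s.
With the tool pointing down it reaches from about 0.15 to 0.775 m from the base axis. Payload 6.1 kg.
Tool frame: the origin (TCP) lies at the very end of the fingers, on their centre line; the grasp point (between the pads) lies robot.grasp_offset behind it (robot.grasp_offset is the distance from the TCP to the grasp point, in m); z points along the fingers, y is the line along which they close (so a half turn about z gives the same grasp; the last joint's range is limited). The gripper opens to 85 mm and grips with 20 to 120 N. Pads are 22 mm wide; open, the fingers measure 114 mm over their backs; the gripper's body (76 mm by 85 mm) begins 54 mm behind the grasp point. The pads swing forward as they close: fully open they stand 13 mm farther back than shut.
Start: joints at [0, 7.208, -2.269, 80.523, 0, 90], TCP at [0.525, -0, 0.231] pointing down, gripper open.
Joint ranges: [-155.77, 155.77], [-54.66, 111.73], [-72.52, 77.12], [-102.08, 115.82], [-83.92, 84.16], [-180, 180]. Speed limits (degrees/s): [136.94, 136.94, 172.46, 180, 180, 180].

INTERFACE

Orientations are given as a 3x3 rotation matrix whose columns are the frame's x, y, z axes.
In Python, from station import robot gives the robot as it stands. The module is installed in compiled form; this text tells all that it offers.
- The arm moves only by the tool carry_out, never from a script. Its argument "targets" is a list of rows, each a list of 3 entries, a list of its own where there are three numbers: the turn, a rotation vector about the world's x, y, z in rad, then the shift along the world's x, y, z in cm, then the gripper's target within -1 to 1 (fully open at 1, half-way at 0, shut at -1). In form: [[[ax, ay, az], [dx, dy, dz], grip], ...]. A call has 1 to 5 rows; each row is the pose to reach, as a shift and turn from the pose commanded when the call began; what a row does not reach only later rows make up. A row lasts 1/10 s, in which the tool goes at most 50 mm and 8.59 degrees, less where a joint would pass 70% of its speed; a pose out of reach is approached as far as the arm can. A call with a gripper value outside its range is refused whole. The fingers move at their own pace and stop on an object; the grip force is fixed at half the most. Time passes only in rows, so rows that repeat a pose let the fingers close. It gives the time, the measured TCP pose, the force, the opening and the grip force at its end, in the units of the state.
- robot.state(): the state, without advancing time (a new reading comes with each control period).
- robot.capture(name): name is "scene" or "side" or "wrist"; returns the picture (480x640x3 uint8, blue, green, red); there is no depth.
- robot.camera_params(name): a dict with "camera_matrix" (3x3 intrinsics, pixels), "extrinsics" (4x4, takes a point from camera to world coordinates). Camera axes: x right, y down, z forward; pixel columns grow to the right and rows downward; lengths in m; the calibration is good to about 2 mm. The wrist camera is an equidistant fisheye: a pixel r from the principal point sees the ray r / f radians off the axis. A picture is of the moment at which its call begins: read the wrist's pose just before it. camera_params takes no time and is no camera call; for the wrist camera it gives the pose at the moment of the call.
- robot.hand_in(): hands the job in; it is judged then, once.
Trained networks look in the newest picture that a camera, given by its name, has taken for a name from the list of things; names that differ only in an ending like _2 or _b are one class to them, and where a whole thing is asked for, a point or a joint stands for the part that bears it (a point fixed in the world has none). Each returns a list of dicts, best first, with "p" (0 to 1); they miss things now and then, are a little off and sometimes report something else, mostly with a low value. They report only what shows in the picture. A call takes as long as a camera call. They do not tell look-alikes from the thing itself.
- robot.spot_in(camera, target): "box" ([left, top, right, bottom] in pixels, round what is visible of it).
- robot.landmark_of(camera, target): "location" ([row, column] in pixels: a listed point, or the origin of a listed thing).
The state is a dict: "time_s": time; "joint_pos": joint angles; "joint_velocities": joint speeds; "tau": joint torques, N m; "tcp_pos": TCP position; "tool_rot": TCP orientation; "wrist_force": force on the tool from outside, world axes, zero at the start; "ft_torque": the same for the moment, N m; "finger_gap": opening from 0.0 (shut) to 1.0 (fully open); "grip_force": force on a finger pad.
Only numpy, scipy, OpenCV 4.12 (cv2) and the standard library are available. Lean on these libraries where they do the work, as an engineer would, in place of code of your own. Each camera call takes 0.05 s, during which the arm holds its last target. There are 200 camera calls.

TASK

Press the thumb key at the upper end of the width gauge right down with one finger, so that its kicker pops the steel ring out of its seat, and stop the ring with the other finger before it rolls down the track into the two finished rings. Nothing is to be gripped or picked up, and the other things on the bench stay as they are. Finish while still holding: the key kept down under one finger and the ring standing still against the other finger on the open stretch of track.

Things in the scene. Friction and masses are not known exactly. Their poses are not given: they have to be found in the camera images.
- gauge: Bench width gauge, fixed: green base plate 225 x 325 x 14 mm (x -95 to +130, y -87 to +238 mm) carrying a sloping roller track with a thumb key at its upper end. Origin on the bench under the ring's seat; +y is the level direction in which the track runs downhill, x across it. On the -x side an anvil block beside the seat reaches 36 mm out and 108 mm high.
- track: The track: two round steel rails between side plates 40 mm apart inside, whose tops stand 6 mm above the rails. Origin on the rail tops at the seat, 80 mm above the bench; +y down along the rails (10 degrees below level), z square to them. Lips 2.2 mm high at y +9 mm hold the ring in its seat. Open stretch: from the lips to y +153 mm; the ring's centre must stop at y +12 to +100 mm.
- dial (a point): Centre of the face of the dial indicator, 58 mm diameter, lying flat beside the seat on the gauge's +x side, 97 mm out and 108 mm above the bench. Its stem runs from it to the seat through a post (x 41 to 63 mm, 92 mm high). Nothing of it is higher than 114 mm.
- key_pad (a point): Middle of the top of the thumb key, a ribbed steel pad 32 mm across and 36 mm along the track, uphill of the ring. Key up: at y -43 mm of the gauge, 95.5 mm above the bench; the pad slopes up 29 degrees away from the ring, from y -30 mm (88 mm high) to y -61 mm (106 mm). Key right down: pad level, top 84 mm above the bench, y -31 to -67 mm.
- kicker (a joint): Angle of the key and kicker, one rocker on a cross pin: 0 key up, 0.5 rad right down on its stop; counts as down above 0.38. A spring lifts it: at the pad's middle 1.5 N to start, 6 to 7 N right down. Its ball end rises between the rails behind the ring and tips it over the lips at about 0.25 rad; the ring then rolls off by itself and would hit the finished rings in half a second.
- ring: The checked ring: a steel bush, 36 mm outside diameter, 22 mm bore, 36 mm long, about 0.18 kg, lying on the rails with its axis across the track. Origin at its centre (turns as it rolls), 18 mm off the rails; at the start in the seat, 3 mm downhill of the gauge's origin, 98 mm above the bench.
- done_a: Upper one of the two finished rings, the same as the ring, lower on the track; origin at its centre, 171 mm along the track from the seat. Not to be touched.
- done_b: Lower finished ring, against the end stop, centre 207 mm along the track from the seat. Not to be touched.
- plug: Bystander: steel plug gauge, 30 mm diameter foot and slim handle, 66 mm high, standing on the gauge's base plate beside the track on its -x side. Origin under its middle.
- jaw: Bystander: stepped steel chuck jaw, 30 x 75 x 38 mm, on the bench. Origin under its middle.
- collet: Bystander: dark steel spring collet, 36 mm diameter, 60 mm high, on the bench. Origin under its middle.
- oil: Bystander: white plastic oil bottle, 48 mm diameter, 125 mm high, on the bench. Origin under its middle.
- micrometer: Bystander: outside micrometer lying flat, about 150 mm long, 18 mm high. Origin in its bow, on the bench.
- spanner: Bystander: steel spanner 160 mm long lying flat on the bench. Origin under its middle.
There are look-alikes about, which are no part of the job. Leave any orange or purple look-alike of the ring alone.

How it is judged (in metres and radians):
On the way, in this order (a step that is already met when the one before it is completed fails the run):
1. the key is pressed with the ring still in its seat (value of joint kicker above 0.06 rad and contact force between kicker and the fingers above 0.3 N and y of ring in the frame of track below 0.008 m).
2. with the key down the ring pops over the lips (value of joint kicker above 0.2 rad and y of ring in the frame of track above 0.0105 m).
3. the ring stands still on the open track, leaning on a finger and not gripped, the key still held down (y of ring in the frame of track between 0.012 and 0.1 m and z of ring in the frame of track below 0.024 m and linear speed of ring below 0.02 m/s and contact force between ring and the fingers between 0.05 and 6 N and value of joint kicker above 0.38 rad and contact force between kicker and the fingers above 0.5 N), for 0.4 s.
At the end, for the whole second after the job is handed in: Still holding: key down (over 0.38 of 0.5 rad) under a finger; ring at rest (under 20 mm/s) on the rails, centre 12 to 100 mm down the track from the seat, leaning on a finger (0.05 to 6 N, not gripped); finished rings within 6 mm, bystanders within 20 mm of their starts (all of step 3 and distance of each of done_a, done_b from where it was at the start of the episode below 0.006 m and distance of each of plug, jaw, collet, oil, micrometer, spanner from where it was at the start of the episode below 0.02 m); the arm keeps its last pose, push and grip.
It fails at once if the ring rolled into a finished ring (contact force between ring and done_a above 0.02 N or contact force between ring and done_b above 0.02 N).
It fails at once if the ring was lifted or knocked off the rails (more than 12 mm up, or below them) (z of ring in the frame of track above 0.03 m or z of ring in the frame of track below 0.011 m).
It fails at once if the finished rings were disturbed (distance of any of done_a, done_b from where it was at the start of the episode above 0.008 m).
It fails at once if something else on the bench was moved by more than 20 mm (distance of any of plug, jaw, collet, oil, micrometer, spanner from where it was at the start of the episode above 0.02 m).
It also fails if it takes over 29 s, if anything falls off the work surface, if the arm or the gripper's body presses on something with over 40 N, if the wrist force passes 120 N, or if a joint passes its speed limit or range.

## Working session

There is one attempt and no reset: what is moved stays moved. The work goes in short steps, Python scripts to look and compute and a tool call to move; the robot and the scene stay as the last step left them, time stands still between calls to the robot, and variables do not carry over. Pictures are saved under pics/ and viewed, at most 10 in all, crops included, and the job is handed in when it is done.

Besides the shell and the picture viewer there is one more tool, called after ">>>" as name(argument=value, ...) on one line, values as JSON. carry_out: Moves the arm, as the interface text tells. Its arguments: {"type":"object","properties":{"targets":{"type":"array"}},"required":["targets"]}

```bash
mkdir -p pics; cat > h.py <<'E'
import numpy as np, cv2
from station import robot
def ray(cam,row,col):
    p=robot.camera_params(cam);K=np.array(p["camera_matrix"]);T=np.array(p["extrinsics"])
    x=(col-K[0,2])/K[0,0];y=(row-K[1,2])/K[1,1]
    if cam=="wrist":
        r=np.hypot(x,y);d=np.array([np.sin(r)*x/r,np.sin(r)*y/r,np.cos(r)])
    else:
        d=np.array([x,y,1.])
    d=T[:3,:3]@d
    return T[:3,3],d/np.linalg.norm(d)
def at_z(cam,row,col,z):
    o,d=ray(cam,row,col);return o+d*(z-o[2])/d[2]
def proj(cam,P):
    p=robot.camera_params(cam);K=np.array(p["camera_matrix"]);T=np.array(p["extrinsics"])
    q=T[:3,:3].T@(np.array(P)-T[:3,3])
    return K[1,1]*q[1]/q[2]+K[1,2],K[0,0]*q[0]/q[2]+K[0,2]
E
python3 - <<'E'
from h import *
print(robot.state()); print(robot.grasp_offset)
for c in("scene","side"):
    cv2.imwrite(f"pics/{c}0.png",robot.capture(c))
    T=np.array(robot.camera_params(c)["extrinsics"]);print(c,T[:3,3],T[:3,2])
    for t,z in(("ring",.098),("done_a",.068),("key_pad",.0955),("dial",.108),("gauge",0),("plug",.014),("oil",0)):
        for d in robot.landmark_of(c,t)[:3]:
            print(c,t,round(d["p"],2),np.round(d["location"]),np.round(at_z(c,*d["location"],z),3))
E
```

```text
{'time_s': 0.0, 'joint_pos': array([-1.62158664e-04,  7.24183591e+00, -2.32644309e+00,  8.05241967e+01,
       -3.46039367e-04,  9.00005616e+01]), 'joint_velocities': array([ 0.08334552, -0.14216529, -0.04374165,  0.06822752,  0.10627623,
        0.01090779]), 'tau': array([-1.88969068e-03, -4.35916471e+01,  3.52923596e+01,  1.73015334e-02,
       -7.00984879e-05, -2.14169546e-05]), 'tcp_pos': array([ 5.24589287e-01, -3.26937398e-06,  2.30522990e-01]), 'tool_rot': array([[ 1.26214049e-05,  9.99998697e-01, -1.61400467e-03],
       [ 1.00000000e+00, -1.26311619e-05, -6.03495833e-06],
       [-6.05533722e-06, -1.61400460e-03, -9.99998697e-01]]), 'wrist_force': array([ 0.51798651, -0.36546005, -0.18828867]), 'ft_torque': array([-0.0031147 , -0.03075984, -0.04368276]), 'grip_force': 0.0, 'finger_gap': 0.9975966028142227}
0.0187
scene [1.30935051 0.40459607 1.15809731] [-0.57809744 -0.26925605 -0.77026264]
scene ring 0.82 [221. 267.] [ 0.525 -0.097  0.098]
scene ring 0.76 [237. 199.] [ 0.639 -0.221  0.098]
scene ring 0.61 [209. 223.] [ 0.537 -0.217  0.098]
scene done_a 0.53 [260. 328.] [0.
[... 249 characters left out ...]
[0.425 0.49  0.   ]
side [ 0.0431515  -0.55355283  1.03184389] [ 0.40024915  0.46208607 -0.7913767 ]
side ring 0.88 [308. 415.] [ 0.545 -0.283  0.098]
side ring 0.83 [254. 348.] [ 0.526 -0.087  0.098]
side ring 0.83 [316. 302.] [ 0.347 -0.146  0.098]
side done_a 0.69 [204. 304.] [0.561 0.116 0.068]
side done_a 0.65 [215. 312.] [0.552 0.075 0.068]
side key_pad 0.82 [270. 362.] [ 0.524 -0.138  0.096]
side dial 0.74 [234. 385.] [ 0.627 -0.106  0.108]
side gauge 0.78 [279. 347.] [ 0.526 -0.093  0.   ]
side gauge 0.36 [260. 345.] [ 0.561 -0.049  0.   ]
side gauge 0.28 [268. 307.] [ 0.472 -0.006  0.   ]
side plug 0.62 [265. 306.] [ 0.47  -0.004  0.014]
side oil 0.62 [168. 183.] [0.416 0.494 0.   ]
```

```bash
python3 - <<'E'
import cv2,numpy as np
a=cv2.imread("pics/scene0.png")[150:350,150:420];b=cv2.imread("pics/side0.png")[150:350,230:500]
cv2.imwrite("pics/c.png",np.vstack([cv2.resize(a[:, :],None,fx=1.48*2,fy=1.48*2)[:,:][:296*2][:,:800]])[:600])
cv2.imwrite("pics/d.png",cv2.resize(b,None,fx=2.9,fy=2.9)[:600])
E
```

```text
(no output)
```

View pics/c.png

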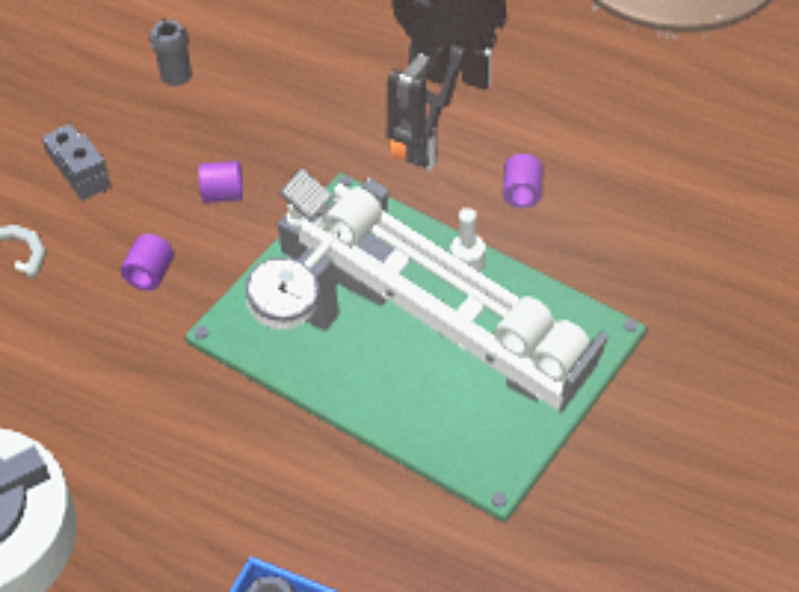

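View pics/d.png

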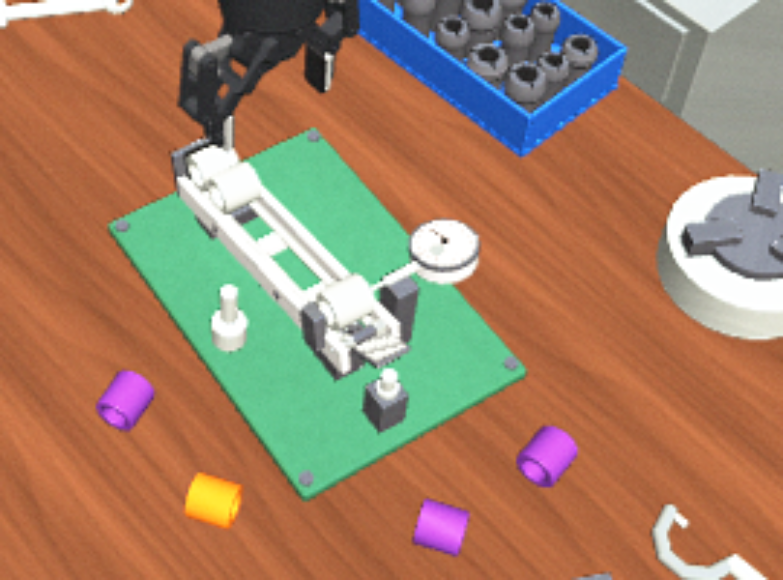

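The white ring in the seat is at scene pixel (row 221, col 267) and side pixel (254, 348). It lies on the rails beside the ribbed key, so it is the one meant. The purple and orange bushes on the bench are look-alikes, for example scene (237, 199), (209, 223) and side (316, 302). An unlisted dark block with a white knob stands uphill of the key, at about side (288, 363). Next I get the gauge pose from the plate outline and check the knob's position.

```bash
python3 - <<'E'
from h import *
from scipy.optimize import least_squares
ringd={"scene":(221,267),"side":(254,348)}
for c in("scene","side"):
    im=cv2.imread(f"pics/{c}0.png");hsv=cv2.cvtColor(im,cv2.COLOR_BGR2HSV)
    m=cv2.inRange(hsv,(55,60,40),(90,255,255))
    n,l,s,_=cv2.connectedComponentsWithStats(cv2.morphologyEx(m,cv2.MORPH_CLOSE,np.ones((5,5))))
    i=1+np.argmax(s[1:,4]);cs,_=cv2.findContours((l==i).astype(np.uint8),0,1)
    pts=np.vstack(cs)[:,0,:]
    W=np.array([at_z(c,r,cc,.014)[:2] for cc,r in pts]).astype(np.float32)
    (cx,cy),wh,a=cv2.minAreaRect(W);print(c,"center",cx,cy,wh,a)
    a=np.radians(a); 
    for k in range(4):
        th=a+k*np.pi/2
        gy=np.array([-np.sin(th),np.cos(th)]);
        if gy[1]>.8:
            gx=np.array([gy[1],-gy[0]]);o=np.array([cx,cy])-gx*.0175-gy*.0755
            print("yaw",np.degrees(th),"origin",o)
            z=lambda x,y:o+gx*x+gy*y
            print("pred ring",z(0,.003),"pad",z(0,-.043),"done_a",z(0,.171*np.cos(.1745)))
# triangulations
def tri(a,b):
    A=np.zeros((3,3));B=np.zeros(3)
    for c,p in(("scene",a),("side",b)):
        o,d=ray(c,*p);M=np.eye(3)-np.outer(d,d);A+=M;B+=M@o
    return np.linalg.solve(A,B)
for n,a,b in(("ring",(221,267),(254,348)),("pad",(217,255),(270,362)),("done_a",(260,328),(215,312)),("done_b",(270,337),(204,304)),("dial",(246,240),(234,385)),("knob?",(150+187/2.96,150+340/2.96),(150+376/2.9,230+388/2.9))):print(n,np.round(tri(a,b),4))
E
```

```text
scene center 0.33209213614463806 -1.0248943567276 (0.2782982587814331, 0.6215904951095581) 89.430908203125
yaw 359.430908203125 origin [ 0.31384311 -1.10021682]
pred ring [ 0.3138729  -1.09721696] pad [ 0.31341601 -1.1432147 ] done_a [ 0.31551575 -0.93182202]
side center 0.5533283948898315 -0.021697625517845154 (0.3254567086696625, 0.22483611106872559) 82.2409439086914
yaw 352.2409439086914 origin [ 0.52579555 -0.09414376]
pred ring [ 0.52620057 -0.09117122] pad [ 0.51999022 -0.13675008] done_a [0.54853123 0.07271754]
ring [ 0.5266 -0.0932  0.1038]
pad [ 0.5236 -0.136   0.093 ]
done_a [0.5519 0.0766 0.0693]
done_b [0.5637 0.1126 0.0679]
dial [ 0.6278 -0.1094  0.1113]
knob? [ 0.5046 -0.1387  0.0826]
```

```bash
python3 - <<'E'
from h import *
c="scene";im=cv2.imread("pics/scene0.png");hsv=cv2.cvtColor(im,cv2.COLOR_BGR2HSV)
m=cv2.inRange(hsv,(55,60,40),(90,255,255));m[:150]=0;m[340:]=0;m[:,:200]=0;m[:,380:]=0
pts=cv2.findNonZero(m)[:,0,:]
W=np.array([at_z(c,r,cc,.014)[:2] for cc,r in pts]).astype(np.float32)
print(cv2.minAreaRect(W))
th=np.radians(-8);gy=np.array([-np.sin(th),np.cos(th)]);gx=np.array([gy[1],-gy[0]]);o=np.array([.5265,-.0942])
for h in(.014,.04,.06,.08,.1,.12):
    for nm,cam,p in(("knob_side","side",(150+376/2.9,230+388/2.9)),("knob_scene","scene",(150+187/2.96,150+340/2.96))):
        q=at_z(cam,*p,h)[:2]-o;print(h,nm,np.round([q@gx,q@gy],3))
a=cv2.resize(cv2.imread("pics/scene0.png")[190:250,220:300],None,fx=5,fy=5,interpolation=cv2.INTER_CUBIC)
b=cv2.resize(cv2.imread("pics/side0.png")[230:305,320:400],None,fx=5,fy=4,interpolation=cv2.INTER_CUBIC)
cv2.imwrite("pics/e.png",np.hstack([a,b]))
E
```

```text
Traceback (most recent call last):
  File "h.py", line 13, in at_z
    o,d=ray(cam,row,col);return o+d*(z-o[2])/d[2]
        ~~~^^^^^^^^^^^^^
  File "h.py", line 4, in ray
    p=robot.camera_params(cam);K=np.array(p["camera_matrix"]);T=np.array(p["extrinsics"])
ValueError: time passes only in moves, steps and waits
```

```bash
sed -i 's/^def ray/import functools\n@functools.lru_cache\ndef cp(c): return robot.camera_params(c)\ndef ray/; s/p=robot.camera_params(cam)/p=cp(cam)/' h.py; python3 - <<'E'
from h import *
c="scene";im=cv2.imread("pics/scene0.png");hsv=cv2.cvtColor(im,cv2.COLOR_BGR2HSV)
m=cv2.inRange(hsv,(55,60,40),(90,255,255));m[:150]=0;m[340:]=0;m[:,:200]=0;m[:,380:]=0
pts=cv2.convexHull(cv2.findNonZero(m))[:,0,:]
W=np.array([at_z(c,r,cc,.014)[:2] for cc,r in pts]).astype(np.float32)
print(cv2.minAreaRect(W))
th=np.radians(-8);gy=np.array([-np.sin(th),np.cos(th)]);gx=np.array([gy[1],-gy[0]]);o=np.array([.5265,-.0942])
for h in(.014,.04,.06,.08,.1,.12):
    for nm,cam,p in(("knob_side","side",(150+376/2.9,230+388/2.9)),("knob_scene","scene",(150+187/2.96,150+340/2.96))):
        q=at_z(cam,*p,h)[:2]-o;print(h,nm,np.round([q@gx,q@gy],3))
a=cv2.resize(cv2.imread("pics/scene0.png")[190:250,220:300],None,fx=5,fy=5,interpolation=cv2.INTER_CUBIC)
b=cv2.resize(cv2.imread("pics/side0.png")[230:305,320:400],None,fx=5,fy=4,interpolation=cv2.INTER_CUBIC)
cv2.imwrite("pics/e.png",np.hstack([a,b]))
E
```

```text
((0.5583648681640625, -0.020743921399116516), (0.3246941864490509, 0.22562965750694275), 82.29631805419922)
0.014 knob_side [ 0.028 -0.029]
0.014 knob_scene [-0.077 -0.074]
0.04 knob_side [ 0.016 -0.041]
0.04 knob_scene [-0.059 -0.059]
0.06 knob_side [ 0.008 -0.051]
0.06 knob_scene [-0.045 -0.047]
0.08 knob_side [-0.001 -0.061]
0.08 knob_scene [-0.032 -0.035]
0.1 knob_side [-0.01 -0.07]
0.1 knob_scene [-0.018 -0.023]
0.12 knob_side [-0.018 -0.08 ]
0.12 knob_scene [-0.004 -0.011]
```

View pics/e.png

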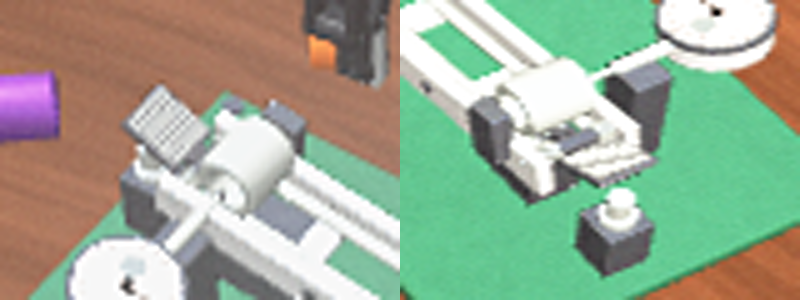

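The knob is only the key's stop, under the pad (at gauge y about -55 mm, z about 60 mm), and not an obstacle. Both plate fits agree: origin about (0.529, -0.094), yaw -7.7°. I move above the seat and turn the finger line along the track.

>>> carry_out(targets=[[[0,0,0.72],[0.5,-9,0],1],[[0,0,0.72],[0.5,-9,0],1],[[0,0,0.72],[0.5,-9,0],1],[[0,0,0.72],[0.5,-9,0],1],[[0,0,0.72],[0.5,-9,0],1]])

```text
time_s: 1.3
tcp_pos: [0.53, -0.0906, 0.2312]
tool_rot: [[-0.663, 0.749, -0.0], [0.749, 0.663, 0.0], [0.0, -0.0, -1.0]]
wrist_force: [0.5, -0.4, 0.2]
finger_gap: 1.003
grip_force: 0.0
```

>>> carry_out(targets=[[[0,0,0.716],[0,0,-2],1],[[0,0,0.716],[0,0,-5],1],[[0,0,0.716],[0,0,-5],1],[[0,0,0.716],[0,0,-5],1],[[0,0,0.716],[0,0,-5],1]])

```text
time_s: 1.8
tcp_pos: [0.5298, -0.09, 0.181]
tool_rot: [[-0.992, 0.129, -0.001], [0.129, 0.992, 0.0], [0.001, 0.0, -1.0]]
wrist_force: [0.6, 0.4, -0.4]
finger_gap: 0.998
grip_force: 0.0
```

```bash
python3 - <<'E'
from h import *
s=robot.state();print(s["time_s"],s["tcp_pos"],s["tool_rot"],s["joint_pos"],s["wrist_force"])
ims=[robot.capture(c) for c in("scene","side")]
a=cv2.resize(ims[0][170:290,200:333],None,fx=3,fy=3);b=cv2.resize(ims[1][170:290,290:423],None,fx=3,fy=3)
cv2.imwrite("pics/f.png",np.hstack([a,b])); cv2.imwrite("pics/w.png",robot.capture("wrist"))
for t in("key_pad","ring","done_a","dial"):
    for d in robot.landmark_of("wrist",t)[:2]:
        z=dict(key_pad=.0955,ring=.098,done_a=.068,dial=.108)[t]
        print(t,round(d["p"],2),np.round(d["location"]),np.round(at_z("wrist",*d["location"],z),4))
E
```

```text
1.8 [ 0.52980103 -0.08997903  0.18097968] [[-9.91655590e-01  1.28914108e-01 -5.86761730e-04]
 [ 1.28914085e-01  9.91655763e-01  7.68031901e-05]
 [ 5.91766666e-04  5.20461147e-07 -9.99999825e-01]] [-9.63817605e+00  8.81570018e+00 -6.69903373e+00  7.45191473e+01
 -1.29029462e-03 -2.23132838e+00] [ 0.62728496  0.41401513 -0.3958842 ]
key_pad 0.91 [244. 253.] [ 0.5223 -0.1342  0.0955]
ring 0.94 [ 32. 253.] [ 0.3896 -0.112   0.098 ]
ring 0.91 [247. 325.] [ 0.53   -0.0877  0.098 ]
done_a 0.74 [236. 534.] [0.5546 0.0783 0.068 ]
done_a 0.73 [234. 562.] [0.557  0.1084 0.068 ]
dial 0.94 [381. 324.] [ 0.6283 -0.1023  0.108 ]
```

View pics/f.png

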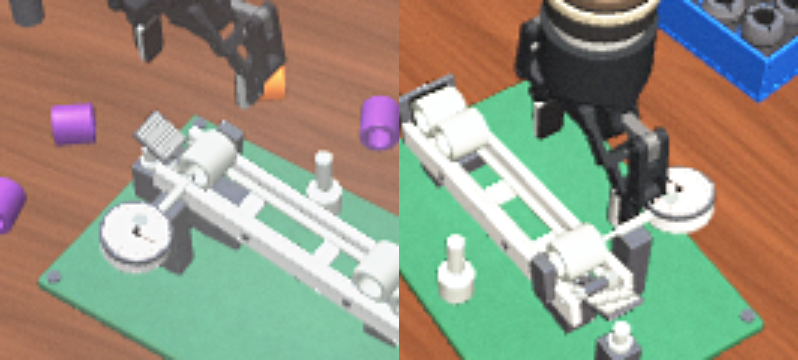

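View pics/w.png

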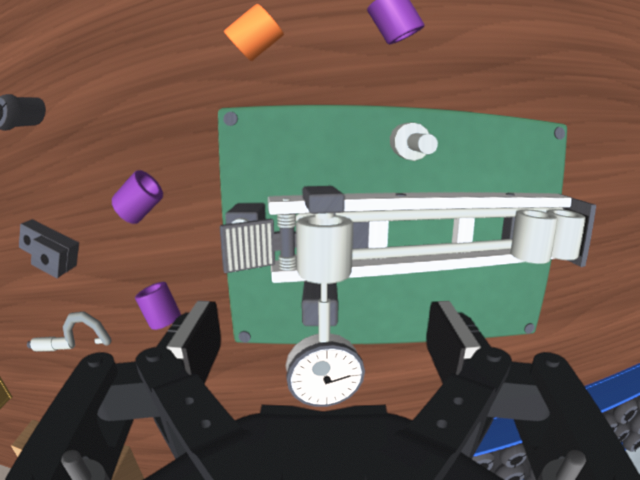

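The fingers line up with the track. In the wrist picture the pad is at (244, 253), the ring at (247, 325), and the finished rings at about (235, 535–562). The origin refines to about (0.529, -0.092). I tilt 4° along the track and come down to just above the key.

>>> carry_out(targets=[[[-0.0694,0.0094,0],[0,0.15,-3],1],[[-0.0694,0.0094,0],[0,0.15,-6],1],[[-0.0694,0.0094,0],[0,0.15,-8.6],1],[[-0.0694,0.0094,0],[0,0.15,-8.6],1]])

```text
time_s: 2.55
tcp_pos: [0.5275, -0.088, 0.0919]
tool_rot: [[-0.991, 0.134, -0.016], [0.135, 0.988, -0.069], [0.006, -0.07, -0.998]]
wrist_force: [-0.4, 0.2, 0.4]
finger_gap: 1.002
grip_force: 0.0
```

```bash
python3 - <<'E'
from h import *
s=robot.state();print(s["time_s"],s["tcp_pos"],s["wrist_force"])
ims=[robot.capture(c) for c in("scene","side")]
a=cv2.resize(ims[0][190:270,220:309],None,fx=4.5,fy=4.5,interpolation=2);b=cv2.resize(ims[1][200:280,310:399],None,fx=4.5,fy=4.5,interpolation=2)
cv2.imwrite("pics/g.png",np.hstack([a,b])[:600,:800])
E
```

```text
2.55 [ 0.52754669 -0.08801279  0.09187755] [-0.35632229  0.17618996  0.42353201]
```

View pics/g.png

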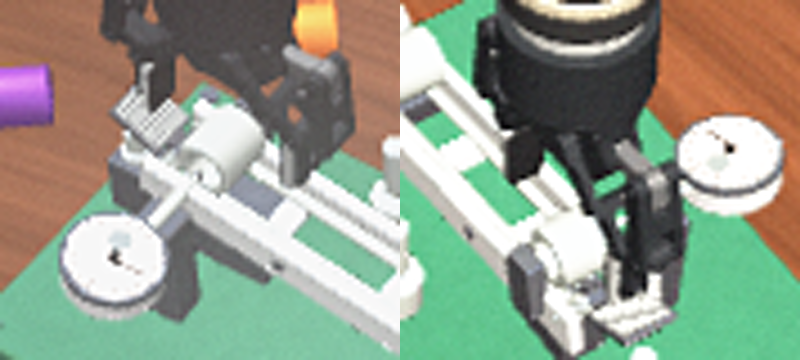

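The key finger hangs over the pad and the other finger over the track, downhill of the ring with a clear gap. Now I press, watching force and height.

>>> carry_out(targets=[[[0,0,0],[0,0,-0.3],1],[[0,0,0],[0,0,-0.7],1],[[0,0,0],[0,0,-0.9],1]])

```text
time_s: 2.95
tcp_pos: [0.5305, -0.0886, 0.0869]
tool_rot: [[-0.991, 0.134, -0.008], [0.135, 0.988, -0.069], [-0.001, -0.07, -0.998]]
wrist_force: [-0.1, -0.6, -0.2]
finger_gap: 1.001
grip_force: 0.0
```

>>> carry_out(targets=[[[0,0,0],[0,0,-0.2],1],[[0,0,0],[0,0,-0.4],1],[[0,0,0],[0,0,-0.5],1]])

```text
time_s: 3.25
tcp_pos: [0.5299, -0.0885, 0.0811]
tool_rot: [[-0.991, 0.134, -0.01], [0.134, 0.988, -0.069], [0.0, -0.07, -0.998]]
wrist_force: [0.1, -0.9, 0.5]
finger_gap: 0.999
grip_force: 0.0
```

>>> carry_out(targets=[[[0,0,0],[0,0,-0.2],1],[[0,0,0],[0,0,-0.3],1],[[0,0,0],[0,0,-0.3],1]])

```text
time_s: 3.55
tcp_pos: [0.5301, -0.0886, 0.0783]
tool_rot: [[-0.991, 0.134, -0.009], [0.134, 0.988, -0.07], [-0.0, -0.07, -0.998]]
wrist_force: [-0.1, 0.1, 1.0]
finger_gap: 1.0
grip_force: 0.6
```

Contact is starting (about 1 N). I press through the pop point in one go.

>>> carry_out(targets=[[[0,0,0],[0,0,-0.4],1],[[0,0,0],[0,0,-0.8],1],[[0,0,0],[0,0,-1.1],1],[[0,0,0],[0,0,-1.1],1]])

```text
time_s: 3.95
tcp_pos: [0.5304, -0.0893, 0.0677]
tool_rot: [[-0.991, 0.135, -0.008], [0.135, 0.988, -0.071], [-0.001, -0.072, -0.997]]
wrist_force: [-0.5, -2.4, 7.5]
finger_gap: 1.0
grip_force: 3.4
```

```bash
python3 - <<'E'
from h import *
s=robot.state();print(s["time_s"],s["tcp_pos"],s["wrist_force"],s["ft_torque"],s["grip_force"])
ims=[robot.capture(c) for c in("scene","side")]
a=cv2.resize(ims[0][190:270,220:309],None,fx=4.5,fy=4.5,interpolation=2);b=cv2.resize(ims[1][200:280,310:399],None,fx=4.5,fy=4.5,interpolation=2)
cv2.imwrite("pics/i.png",np.hstack([a,b])[:600,:800])
E
```

```text
3.95 [ 0.53043866 -0.08931754  0.06774479] [-0.49825578 -2.40592833  7.46407265] [-0.89948188  0.18073055  0.00174764] 3.4092395729385316
```

View pics/i.png

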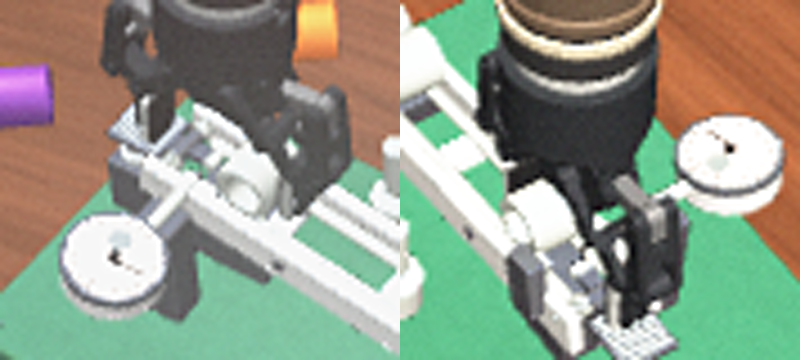

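The ring has popped out and stands against the downhill finger (scene crop about (250, 185)), with the key nearly level. I press slightly more to make sure the key is on its stop, then hold.

>>> carry_out(targets=[[[0,0,0],[0,0,-0.1],1],[[0,0,0],[0,0,-0.15],1],[[0,0,0],[0,0,-0.15],1],[[0,0,0],[0,0,-0.15],1],[[0,0,0],[0,0,-0.15],1]])

```text
time_s: 4.55
tcp_pos: [0.5306, -0.0894, 0.0674]
tool_rot: [[-0.991, 0.135, -0.007], [0.135, 0.988, -0.072], [-0.002, -0.072, -0.997]]
wrist_force: [-3.6, -1.1, 12.8]
finger_gap: 1.004
grip_force: 6.9
```

>>> carry_out(targets=[[[0,0,0],[0,0,0],1],[[0,0,0],[0,0,0],1],[[0,0,0],[0,0,0],1],[[0,0,0],[0,0,0],1],[[0,0,0],[0,0,0],1]])

```text
time_s: 5.05
tcp_pos: [0.5306, -0.0893, 0.0674]
tool_rot: [[-0.991, 0.135, -0.007], [0.135, 0.988, -0.072], [-0.002, -0.072, -0.997]]
wrist_force: [-3.2, -1.3, 12.8]
finger_gap: 1.004
grip_force: 6.9
```

```bash
python3 - <<'E'
from h import *
im=[robot.capture(c) for c in("scene","side")]
o=np.array([.529,-.092]);gy=np.array([.134,.991])
for c in("scene","side"):
    for t in("ring","done_a","key_pad"):
        z=dict(ring=.0935,done_a=.068,key_pad=.084)[t]
        for d in robot.landmark_of(c,t)[:3]:
            P=at_z(c,*d["location"],z);print(c,t,round(d["p"],2),np.round(d["location"]),np.round(P,3),"gy",round((P[:2]-o)@gy,3))
a=cv2.resize(im[0][190:270,220:309],None,fx=4.5,fy=4.5,interpolation=2);b=cv2.resize(im[1][200:280,310:399],None,fx=4.5,fy=4.5,interpolation=2)
cv2.imwrite("pics/j.png",np.hstack([a,b])[:600,:800]);s=robot.state();print(s["tcp_pos"],s["wrist_force"])
E
```

```text
scene ring 0.78 [211. 325.] [0.429 0.014 0.093] gy 0.092
scene ring 0.71 [238. 198.] [ 0.642 -0.225  0.093] gy -0.116
scene ring 0.51 [228. 275.] [ 0.533 -0.072  0.093] gy 0.02
scene done_a 0.83 [261. 327.] [0.551 0.077 0.068] gy 0.17
scene done_a 0.57 [269. 340.] [0.56  0.116 0.068] gy 0.21
scene key_pad 0.76 [217. 256.] [ 0.515 -0.137  0.084] gy -0.046
scene key_pad 0.37 [292. 504.] [0.473 0.481 0.084] gy 0.56
side ring 0.59 [248. 339.] [ 0.524 -0.059  0.094] gy 0.032
side ring 0.57 [289. 274.] [ 0.343 -0.052  0.094] gy 0.015
side ring 0.52 [308. 416.] [ 0.548 -0.283  0.094] gy -0.187
side done_a 0.74 [217. 313.] [0.553 0.069 0.068] gy 0.162
side done_a 0.73 [206. 305.] [0.559 0.111 0.068] gy 0.205
side done_a 0.59 [266. 308.] [ 0.448 -0.039  0.068] gy 0.042
side key_pad 0.7 [273. 363.] [ 0.525 -0.141  0.084] gy -0.049
[ 0.53058626 -0.08934401  0.06744393] [-3.88251998 -1.29529376 13.53458387]
```

View pics/j.png

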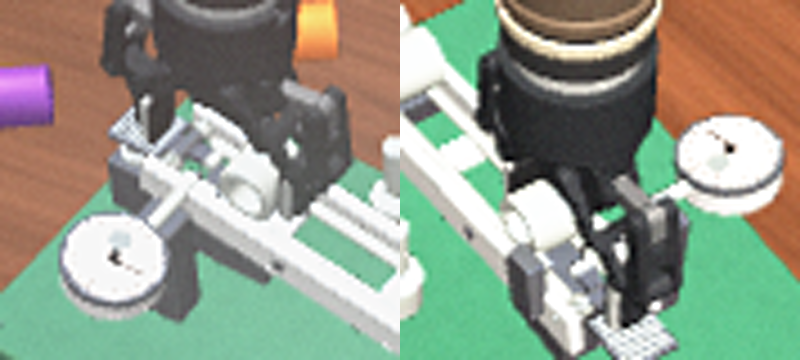

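```bash
python3 - <<'E'
from h import *
s=robot.state();print(s["tcp_pos"],s["wrist_force"],s["ft_torque"],s["tool_rot"])
E
```

```text
[ 0.53058626 -0.08934401  0.06744393] [-3.88251998 -1.29529376 13.53458387] [-0.89979456  0.71278639 -0.18279037] [[-0.99085636  0.13472638 -0.00724381]
 [ 0.13489776  0.98826096 -0.07171381]
 [-0.00250297 -0.07203526 -0.99739895]]
```

Pressing 1.5 mm further moved the tool only 0.3 mm while the force rose to 13 N, so the key is on its stop. The moments put that force at the key finger. The ring stands at about 20–32 mm on the track, clear of the lips and unchanged between pictures. The finished rings have not moved, so I hand in.

```bash
python3 -c "
from station import robot
print(robot.hand_in())"
```

```text
the job is handed in; nothing more can be done
None
```

I handed the job in with one finger holding the key down on its stop and the popped ring standing still against the other finger, about 20–32 mm down the track. The finished rings looked unmoved in the last pictures, and no verdict came back.

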